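# Unload the sample shaker

## Task

The shaking run is over: get the sample jars out. Undo the hand nut on the shaker's stud (its thread is left-handed, so it loosens clockwise), lift the hold-down plate straight and level up off its two pins, and lay nut and plate flat, side by side, right way up on the bench mat; then stand every jar upright on the floor of the steel tray, and leave everything else on the desk where it is.

Things in the scene. Friction and masses are not known exactly. Their poses are not given: they have to be found in the camera images.
- shaker: Bench sample shaker, standing still, fixed to the desk; on it an aluminium platform 234 x 194 mm, its black floor at z = 64 mm. Rails all round, a bridge across the middle (|x| < 41 mm) and a divider along x (|y| < 10 mm), all 24 mm high, leave four bays, one a jar. Stud and pins rise from the bridge. Origin on the desk under the platform's centre, x along its long side, z up
- stud_tip (a point): Top end of the steel stud on the platform's axis, 186 mm above the desk. The stud is 26 mm thick up to 126 mm above the desk, then has a coarse two-start LEFT-HAND thread, 27 mm over the ridges, 16 mm rise per turn, right up to the tip
- pin_tip_l (a point): Tip of the steel locating pin at the shaker's x = 0, y = +62 mm, 156 mm above the desk. The pin is 18 mm thick up to a shoulder 130 mm above the desk, where the plate rests, then 10 mm thick with a tapered tip
- pin_tip_r (a point): Tip of the other locating pin, alike, at the shaker's x = 0, y = -62 mm
- plate: Hold-down plate, aluminium, 190 x 156 x 6 mm, 0.3 to 0.55 kg. At first it lies on the shoulders of the two pins, 4 mm above the jars' caps, covering the jars. Two 14 mm holes at its x = 0, y = -62 and +62 mm fit the pins with 2 mm play all round; it must rise 26 mm to clear the pins, 56 mm to clear the stud. Origin at the centre of its underside, x along its long side, z up
- hub_top (a point): Centre of the top of the plate's hub, 24 mm above the plate's underside. The hub is a round steel collar, 44 mm outside diameter, 18 mm high above the plate's top face, with a 33 mm bore round the stud; the plate balances on it and it is the place to grip (fingers along the plate's x, as the pins stand 20 mm out of the plate along y)
- nut: Knurled round hand nut, dark steel, open right through, 54 mm outside diameter, 30 mm high, 0.30 kg, screwed on the stud down onto the plate's hub. Origin at the centre of its underside, z up. Turns clockwise (seen from above) to loosen, rising 16 mm a turn; free after 0.85 to 0.95 turn, some 13 mm up, then lifts off. Anticlockwise tightens; a pull does not free it. Turns easily, stays where left
- mat: Flat grey bench mat, fixed to the desk, 300 x 180 mm, 4 mm thick. Origin on the desk under its centre, x along its long side, z up; top face at z = 4 mm
- tray: Shallow open steel tray, fixed to the desk, 290 x 110 mm outside, walls 4 mm thick and 20 mm high. Origin on the desk under its centre, x along its long side, z up; inner floor at z = 4 mm, 282 x 102 mm
- jar1: Sample jar with ribbed blue screw cap and paper label, 46 mm diameter, 62 mm high, 0.08 to 0.17 kg, standing at first under the hold-down plate in a bay of the platform (about 68 mm along x and 46 mm along y from the stud). Three or four jars are present; an absent one is None. Origin at the centre of its underside, z up through the cap
- jar2: Sample jar with ribbed blue screw cap and paper label, 46 mm diameter, 62 mm high, 0.08 to 0.17 kg, standing at first under the hold-down plate in a bay of the platform (about 68 mm along x and 46 mm along y from the stud). Three or four jars are present; an absent one is None. Origin at the centre of its underside, z up through the cap
- jar3: Sample jar with ribbed blue screw cap and paper label, 46 mm diameter, 62 mm high, 0.08 to 0.17 kg, standing at first under the hold-down plate in a bay of the platform (about 68 mm along x and 46 mm along y from the stud). Three or four jars are present; an absent one is None. Origin at the centre of its underside, z up through the cap
- jar4: Sample jar with ribbed blue screw cap and paper label, 46 mm diameter, 62 mm high, 0.08 to 0.17 kg, standing at first under the hold-down plate in a bay of the platform (about 68 mm along x and 46 mm along y from the stud). Three or four jars are present; an absent one is None. Origin at the centre of its underside, z up through the cap
- beaker: Clear plastic beaker, 84 mm diameter, 95 mm high. Bystander, not part of the job. Origin at the centre of its underside
- tube_a: Standing sample tube with a blue cap, 35 mm diameter, 114 mm high. Bystander, not part of the job. Origin at the centre of its underside
- tube_b: Standing sample tube with a blue cap, 35 mm diameter, 114 mm high. Bystander, not part of the job. Origin at the centre of its underside
- petri: Two stacked clear Petri dishes, 92 mm diameter, 32 mm high. Bystander, not part of the job. Origin at the centre of its underside
- jar_lid: White jar lid lying on the desk, 74 mm diameter, 14 mm high. Bystander, not part of the job. Origin at the centre of its underside
- big_jar: Big glass jar with a steel lid, 84 mm diameter, 100 mm high. Bystander, not part of the job. Origin at the centre of its underside
- phone: Black mobile phone lying flat, 150 x 74 x 9 mm. Bystander, not part of the job. Origin at the centre of its underside
There are look-alikes about, which are no part of the job. What is meant by the nut is not turquoise, and is the smaller of those in its own colour.

How it is judged:
By the outcome, as a careful person would: the job done as asked, in the order asked, and still so for the second after the job is handed in, with the robot touching nothing.
Of jar1, jar2, jar3, jar4 only 3 to 4 are there at a start; the rules pass over those that are not, and their reading is None.
At some moment in a run one of jar1, jar2, jar3, jar4 may be knocked a few centimetres aside while the robot is not near it.
Once in a run the grip may slacken for a moment while it holds something.
It also fails if it takes over 208 s, if anything falls off the work surface, if the arm or the gripper's body presses on something with over 40 N, if the wrist force passes 120 N, or if a joint passes its speed limit or range.

## Robot

A 6-joint arm with a two-finger parallel gripper is mounted at the origin on the work surface. World frame = base frame: x ahead of the robot, y to its left, z up, the work surface at z = 0. Lengths are in m, angles in rad, forces in N, time in s.
With the tool pointing down it reaches from about 0.275 to 0.825 m from the base axis. Payload 4.9 kg.
Tool frame: the origin (TCP) lies midway between the tips of the shut fingers; the grasp point (between the pads) lies 19 mm behind it (bot.grip_depth is the distance from the TCP to the grasp point, in m); z points along the fingers, y is the line along which they close (so a half turn about z gives the same grasp; the last joint's range is limited). The gripper opens to 85 mm and grips with 20 to 120 N. Pads are 22 mm wide; open, the fingers measure 114 mm over their backs; the gripper's body (76 mm by 85 mm) begins 54 mm behind the grasp point. The pads swing forward as they close: fully open they stand 13 mm farther back than shut.
Start: joints at [1.068, 0.326, -0.193, 1.052, 0, 1.437], TCP at [0.198, 0.513, 0.231] pointing down, gripper open.
Joint ranges: [-2.65, 2.65], [-0.97, 1.79], [-1.3, 1.35], [-1.93, 2.1], [-1.47, 1.37], [-3.14, 3.14]. Speed limits (rad/s): [2.57, 2.57, 3.14, 3.14, 3.14, 3.14].

## Interface

Orientations are given as a unit quaternion [w, x, y, z].
In Python, from cell import bot gives the robot as it stands. Calls block until the motion is done:
- bot.move_pose(position, orientation): joint-space move of the TCP to a pose.
- bot.move_linear(position, speed=0.15, rotation=None, until_force=None): straight line of the TCP; rotation=None keeps the orientation; speed is the mean speed in m/s. With until_force (N) it stops when the force on the tool has changed by that much, and returns True; else False.
- bot.goto_joints(angles): joint-space move.
- bot.set_gripper(opening, grasp_force=None): opening from 0.0 (shut) to 1.0 (fully open); grasp_force is the grip in N (None keeps the last); returns when the fingers have stopped.
- bot.wait(seconds).
- bot.solve_ik(position, orientation): joint angles nearest the present ones, or None.
- bot.camera(name): name is "scene" or "top"; returns the picture (480x640x3 uint8, red, green, blue); there is no depth.
- bot.calibration(name): a dict with "mtx" (3x3 intrinsics, pixels), "extrinsics" (4x4, takes a point from world to camera coordinates). Camera axes: x right, y down, z forward; pixel columns grow to the right and rows downward; lengths in m; the calibration is good to about 2 mm. A picture is of the moment at which its call begins. calibration takes no time and is no camera call.
A pose or a line that the arm cannot do raises bot.PlanningError and nothing moves.
- bot.close_job(): hands the job in; it is judged then, once.
Trained networks look in the newest picture that a camera, given by its name, has taken for a name from the list of things; names that differ only in an ending like _2 or _b are one class to them, and where a whole thing is asked for, a point or a joint stands for the part that bears it (a point fixed in the world has none). Each returns a list of dicts, best first, with "confidence" (0 to 1); they miss things now and then, are a little off and sometimes report something else, mostly with a low value. They report only what shows in the picture. A call takes as long as a camera call. They do not tell look-alikes from the thing itself.
- bot.search_frame(camera, thing): "bbox" ([left, top, width, height] in pixels, round what is visible of it).
Readings, each from a call of its own:
- bot.read_clock(): time.
- bot.read_joint_positions(): joint angles.
- bot.read_joint_vel(): joint speeds.
- bot.read_joint_efforts(): joint torques, N m.
- bot.read_position(): TCP position.
- bot.read_tool_rot(): TCP orientation.
- bot.read_ft_force(): force on the tool from outside, world axes, zero at the start.
- bot.read_moment(): the same for the moment, N m.
- bot.read_gripper_width(): opening from 0.0 (shut) to 1.0 (fully open).
- bot.read_finger_force(): force on a finger pad.
Only numpy, scipy, OpenCV 4.12 (cv2) and the standard library are available. Lean on these libraries where they do the work, as an engineer would, in place of code of your own. Each camera call takes 0.05 s, during which the arm holds its last target. There are 200 camera calls.

## Working session

There is one attempt and no reset: what is moved stays moved. The work goes in short steps, each a Python script; the robot and the scene stay as the last script left them, time stands still between calls to the robot, and variables do not carry over. Pictures are saved under pics/ and viewed, at most 14 in all, crops included, and the job is handed in when it is done.

```bash
ls; mkdir -p pics; python3 - <<'E'
from cell import bot
import cv2,numpy as np
for c in("scene","top"):
    im=bot.camera(c); cv2.imwrite(f"pics/{c}0.png",im[:,:,::-1])
    k=bot.calibration(c); print(c,np.round(k["mtx"],1).tolist(),np.round(k["extrinsics"],4).tolist())
    for t in["shaker","stud_tip","pin_tip_l","plate","hub_top","nut","mat","tray","jar1","beaker","tube_a","petri","jar_lid","big_jar","phone"]:
        print(t,[(np.round(d["bbox"]).astype(int).tolist(),round(d["confidence"],2)) for d in bot.search_frame(c,t)][:5])
print(bot.read_clock(),bot.read_tool_rot(),bot.read_position())
E
```

```text
pics
scene [[515.9, 0.0, 329.7], [0.0, 515.9, 246.6], [0.0, 0.0, 1.0]] [[0.2533, 0.9674, -0.0013, -0.1465], [0.5958, -0.157, -0.7876, -0.2386], [-0.7621, 0.1987, -0.6162, 1.4313], [0.0, 0.0, 0.0, 1.0]]
shaker [([278, 224, 141, 132], 0.57), ([324, 219, 38, 34], 0.28)]
stud_tip [([281, 226, 133, 128], 0.78), ([208, 353, 31, 68], 0.66)]
pin_tip_l [([280, 224, 138, 129], 0.93), ([456, 289, 58, 72], 0.44)]
plate [([311, 292, 31, 32], 0.73), ([292, 217, 111, 81], 0.62)]
hub_top [([292, 215, 113, 85], 0.55)]
nut [([391, 238, 33, 35], 0.97), ([327, 220, 34, 32], 0.96), ([236, 296, 29, 34], 0.87)]
mat [([110, 249, 114, 124], 0.88)]
tray [([413, 207, 112, 95], 0.65)]
jar1 [([365, 287, 26, 28], 0.92), ([312, 293, 30, 26], 0.57)]
beaker []
tube_a [([254, 346, 33, 68], 0.84), ([211, 354, 27, 65], 0.6), ([280, 226, 139, 133], 0.59)]
petri [([144, 370, 67, 64], 0.97), ([277, 225, 145, 134], 0.53), ([505, 278, 62, 75], 0.31)]
jar_lid []
big_jar [([504, 278, 62, 78], 0.97), ([143, 372, 70, 60], 0.52)]
phone [([261, 219, 34, 40], 0.61)]
top [[622.3, 0.0, 318.8], [0.0, 622.3, 243.8], [0.0, 0.0, 1.0]] [
[... 415 characters left out ...]
260, 41, 36], 0.61), ([304, 200, 30, 31], 0.57)]
mat [([432, 208, 90, 146], 0.57), ([266, 165, 103, 135], 0.45)]
tray [([140, 197, 62, 148], 0.8)]
jar1 [([303, 199, 28, 35], 0.32), ([192, 131, 46, 49], 0.28)]
beaker [([191, 131, 45, 48], 0.64), ([264, 167, 100, 135], 0.46)]
tube_a [([417, 124, 25, 31], 0.79), ([385, 124, 23, 33], 0.68)]
petri [([440, 136, 43, 44], 0.92)]
jar_lid [([244, 328, 35, 39], 0.72), ([274, 171, 88, 101], 0.4), ([191, 131, 46, 50], 0.36)]
big_jar [([274, 169, 88, 104], 0.71), ([138, 199, 64, 144], 0.7), ([141, 134, 50, 47], 0.59)]
phone [([331, 312, 54, 78], 0.97)]
1.6 [-2.31159830e-05  1.83378782e-01  9.83042329e-01 -1.73643866e-05] [0.19825339 0.51303755 0.23126835]
```

View pics/scene0.png

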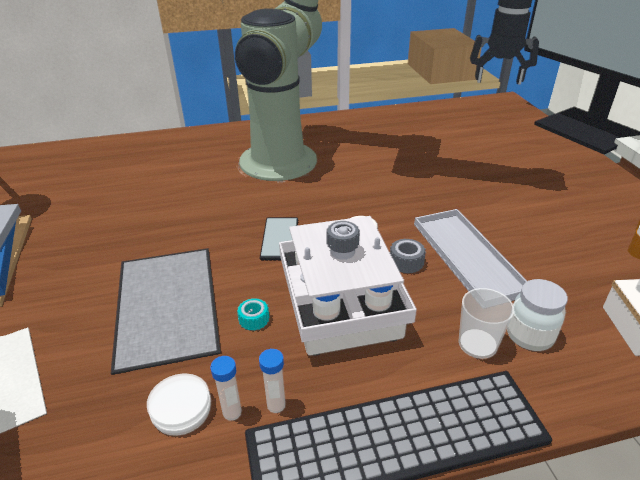

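View pics/top0.png

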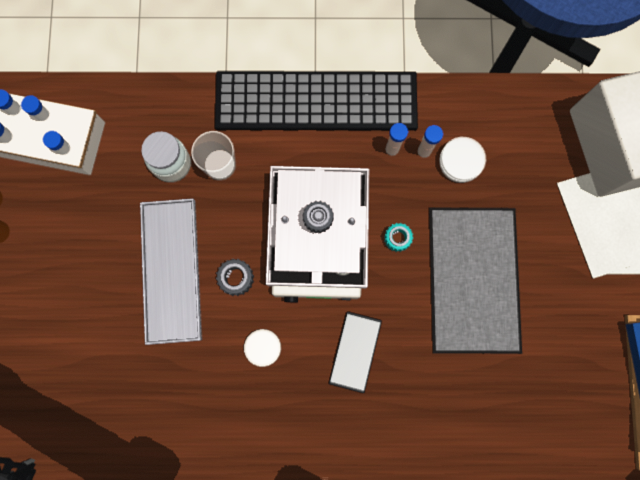

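The dark nut candidates in the top view are the one on the stud (318,216) and a bigger loose one (235,277). A turquoise nut is at (399,237). By the description I choose the one on the stud, and the crop below checks that.

```bash
python3 - <<'E'
import cv2,numpy as np
a=cv2.imread("pics/top0.png")[155:305,210:410]; b=cv2.imread("pics/scene0.png")[205:355,260:440]
a=cv2.resize(a,None,fx=4,fy=4,interpolation=cv2.INTER_CUBIC); b=cv2.resize(b,None,fx=4,fy=4,interpolation=cv2.INTER_CUBIC)
cv2.imwrite("pics/ca.png",a); cv2.imwrite("pics/cb.png",b)
E
```

```text
(no output)
```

View pics/ca.png

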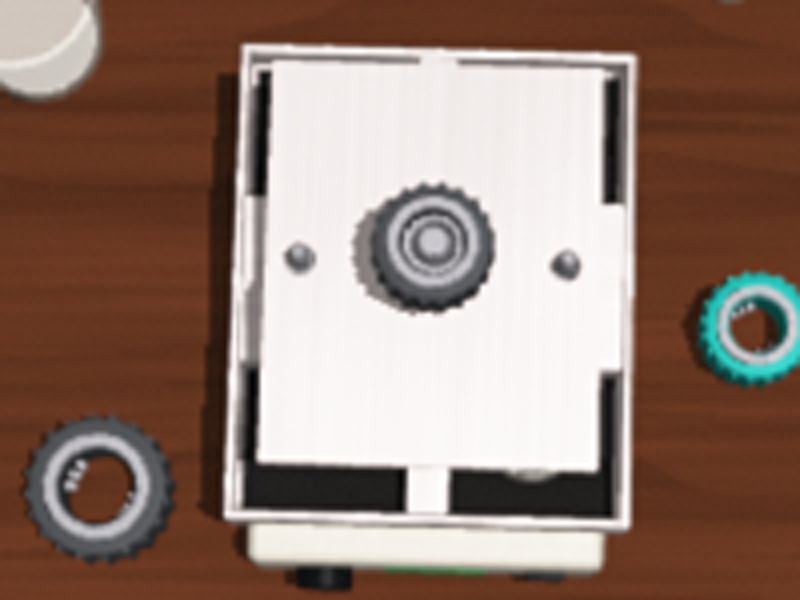

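View pics/cb.png

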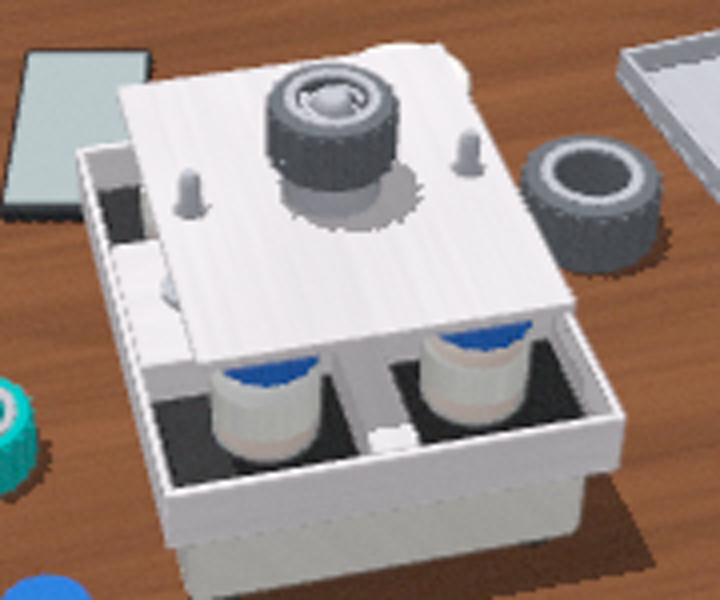

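The crop confirms it: the nut on the stud is dark, sits on the hub, and is clearly smaller than the loose dark one at crop (98,488). Next I locate everything.

```bash
cat > h.py <<'E'
from cell import bot
import numpy as np, cv2
from scipy.spatial.transform import Rotation as R
def P(c):
    k=bot.calibration(c); return np.array(k["mtx"])@np.array(k["extrinsics"])[:3]
def tri(uvt,uvs):
    X=cv2.triangulatePoints(P("top"),P("scene"),np.float64(uvt),np.float64(uvs)).ravel(); return X[:3]/X[3]
def proj(c,p):
    q=P(c)@np.r_[p,1]; return q[:2]/q[2]
def onz(c,uv,z):
    M=P(c); A=np.c_[M[:,0],M[:,1],-np.r_[uv,1]]
    return np.linalg.solve(A,-(M[:,2]*z+M[:,3]))[:2]
def quat(psi):  # tool down, closing axis at angle psi-90deg (rad)
    q=(R.from_euler('z',psi)*R.from_euler('x',np.pi)).as_quat(); return np.r_[q[3],q[:3]]
E
python3 - <<'E'
from h import *
t=lambda x,y:(210+x/4-.375,155+y/4-.375); s=lambda x,y:(260+x/4-.375,205+y/4-.375)
np.set_printoptions(precision=4,suppress=True)
for n,a,b in[("stud",t(434,239),s(335,93)),("ring",t(433,242),s(332,98)),("pl",t(300,254),s(468,133)),("pr",t(566,261),s(189,173))]:
    X=tri(a,b); print(n,X,proj("top",X)-a,proj("scene",X)-b)
pt=lambda l,z:np.array([onz("top",p,z) for p in l])
for n,l,z in[("mat",[(431,208),(515,208),(521.5,352),(433,353)],.004),("tray",[(140.5,201),(193,199),(200.5,340),(146,344)],.02),("shak",[t(243,47),t(636,56),t(628,528),t(226,520)],.088)]:
    p=pt(l,z); print(n,p.tolist() and p,p.mean(0),np.linalg.norm(np.diff(p[[0,1,2,3,0]],axis=0),axis=1),"ang",np.degrees(np.arctan2(*((p[0]+p[1]-p[2]-p[3])[::-1]))))
p=pt([t(272,60),t(603,68),t(598,472),t(258,463)],.136);print("plate",p,p.mean(0),np.degrees(np.arctan2(*((p[0]+p[1]-p[2]-p[3])[::-1]))))
for psi in np.radians([-180,-90,0,90,180]): print(psi,bot.solve_ik([.5,0,.2],quat(psi)))
E
```

```text
stud [0.6005 0.0157 0.1878] [-0.8672 -0.2303] [-1.391   0.0592]
ring [0.5997 0.0156 0.1847] [-0.549  -0.1444] [-0.8798  0.0383]
pl [0.6003 0.0767 0.1549] [-0.6528 -0.2042] [-1.0481  0.0696]
pr [ 0.5969 -0.0456  0.155 ] [-0.4211 -0.0885] [-0.6787  0.0128]
mat [[ 0.6525 -0.2219]
 [ 0.6527 -0.3975]
 [ 0.3564 -0.396 ]
 [ 0.3543 -0.2177]] [ 0.504  -0.3083] [0.1756 0.2964 0.1784 0.2982] ang -0.5522445050439191
tray [[0.6628 0.38  ]
 [0.6672 0.2719]
 [0.3797 0.2476]
 [0.3717 0.3557]] [0.5204 0.3138] [0.1081 0.2885 0.1083 0.292 ] ang 4.8035994970706115
shak [[ 0.7173  0.108 ]
 [ 0.7131 -0.0854]
 [ 0.4803 -0.0788]
 [ 0.4839  0.1131]] [0.5986 0.0142] [0.1935 0.2328 0.192  0.2334] ang -1.4341954519510232
plate [[ 0.697   0.0906]
 [ 0.6934 -0.0656]
 [ 0.5017 -0.0615]
 [ 0.5057  0.0949]] [0.5995 0.0146] -1.268123201834884
-3.141592653589793 [-0.1477  0.2591 -0.3706  0.9412  0.     -0.1477]
-1.5707963267948966 [-0.1477  0.2591 -0.3706  0.9412  0.     -1.7185]
0.0 [-0.1477  0.2591 -0.3706  0.9412  0.      2.9939]
1.5707963267948966 [-0.1477  0.2591 -0.3706  0.9412  0.      1.4231]
3.141592653589793 [-0.1477  0.2591 -0.3706  0.9412  0.     -0.1477]
```

```bash
cat >> h.py <<'E'
S=np.array([.599,.0153]); YAW=np.radians(-1.4)
def stat(m=""):
    print(m,"t%.1f"%bot.read_clock(),"pos",np.round(bot.read_position(),4),"F",np.round(bot.read_ft_force(),1),"w %.3f f %.1f"%(bot.read_gripper_width(),bot.read_finger_force()),"j6 %.2f"%bot.read_joint_positions()[5],flush=True)
E
python3 - <<'E'
from h import *
psi=.026-np.pi+1.7
bot.set_gripper(.8,60)
bot.move_pose([*S,.24],quat(psi)); stat()
bot.move_linear([*S,.159],.1); stat()
bot.set_gripper(0.0,40); stat("grip"); print(bot.read_moment())
bot.move_linear([*S,.159+.016*10/360],.002,quat(psi-np.radians(10))); stat("10deg")
E
```

```text
t4.7 pos [0.5989 0.0158 0.24  ] F [-0.3  0.8 -0.6] w 0.802 f 0.0 j6 -1.82
 t5.6 pos [0.5995 0.0153 0.1596] F [ 1.  -0.6 -0.1] w 0.796 f 0.0 j6 -1.82
grip t5.9 pos [0.5994 0.0152 0.1603] F [-2.  -0.7  6.3] w 0.625 f 41.6 j6 -1.82
[-0.08764685  0.53490254 -0.01587882]
10deg t6.2 pos [0.5997 0.0153 0.1603] F [-0.1  0.9  4.5] w 0.625 f 42.0 j6 -1.65
```

```bash
python3 - <<'E'
from h import *
psi0=.026-np.pi+1.7
def turn(a0,a1,n,zb):
    for a in np.linspace(a0,a1,n+1)[1:]:
        d=.016*abs(a1-a0)/n/360; T=np.radians(abs(a1-a0)/n)/1.3
        bot.move_linear([*S,zb+.016*a/360],d/T,quat(psi0-np.radians(a)))
turn(10,190,4,.159); stat("190")
bot.set_gripper(.8); stat("open")
z=.159+.016*190/360
for a in (130,70,0): bot.move_linear([*S,z+.0002*(1 if a==70 else 0)],.0002/.85 if 0 else .0003,quat(psi0-np.radians(a))) if 0 else bot.move_pose([*S,z],quat(psi0-np.radians(a)))
stat("back")
im=bot.camera("scene"); cv2.imwrite("pics/s1.png",cv2.resize(im[190:310,260:420,::-1],None,fx=4,fy=4))
E
```

```text
190 t10.0 pos [0.5992 0.0151 0.1678] F [-0.4 -0.9  5.4] w 0.625 f 41.2 j6 1.49
open t10.3 pos [0.5987 0.0152 0.1669] F [ 0.5 -0.  -0.1] w 0.798 f 0.0 j6 1.49
back t13.3 pos [0.599  0.0153 0.1674] F [-0.5  0.3  0.5] w 0.803 f 0.0 j6 -1.82
```

View pics/s1.png

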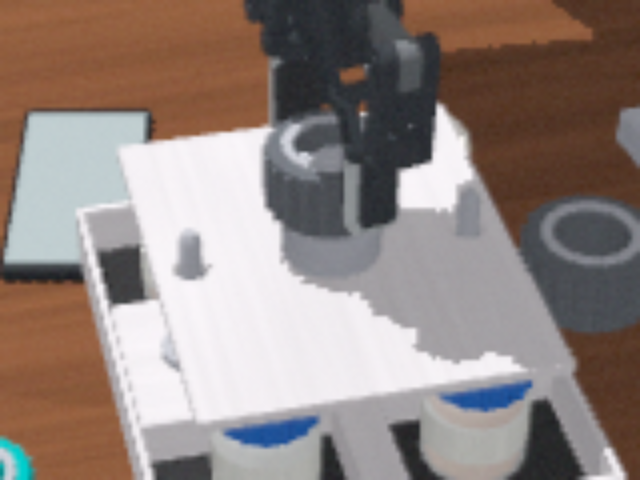

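The nut (crop 325,180) has risen above the hub and the plate hasn't moved. Now the second stroke, then the lift-off.

```bash
python3 - <<'E'
from h import *
psi0=.026-np.pi+1.7
zb=.159+.016*190/360
bot.set_gripper(0,60); stat("grip")
for a in (43,86,129,172):
    bot.move_linear([*S,zb+.016*a/360],.0033,quat(psi0-np.radians(a)))
stat("172"); z=zb+.016*172/360
hit=bot.move_linear([*S,z+.012],.03,until_force=12); stat(f"lift {hit}")
if not hit:
    bot.move_linear([*S,.26],.1); stat("up")
E
```

```text
grip t13.7 pos [0.5993 0.0152 0.168 ] F [0.4 0.  4. ] w 0.609 f 62.2 j6 -1.82
172 t17.3 pos [0.5994 0.0156 0.1756] F [0.2 0.7 5.6] w 0.616 f 62.4 j6 1.18
lift False t17.8 pos [0.5989 0.0152 0.1869] F [-0.3 -0.8 -2.2] w 0.610 f 63.0 j6 1.18
up t18.7 pos [0.5986 0.0153 0.2593] F [-0.6  0.4 -2.5] w 0.611 f 63.0 j6 1.18
```

```bash
cat >> h.py <<'E'
MAT=np.array([.504,-.3083]); MY=np.radians(-.5)
TRAY=np.array([.5204,.3138]); TY=np.radians(4.8)
def loc(o,yaw,x,y=0): return o+R.from_euler('z',yaw).as_matrix()[:2,:2]@[x,y]
E
python3 - <<'E'
from h import *
n=loc(MAT,MY,-105)
bot.move_pose([*n,.13],quat(np.pi)); stat("over")
bot.move_linear([*n,.025],.12); stat()
print(bot.move_linear([*n,.003],.02,until_force=5)); stat("down")
bot.set_gripper(.8); stat("open")
bot.move_linear([*n,.15],.15)
bot.move_pose([*S,.26],quat(YAW+np.pi/2)); stat("hub")
for c in("scene","top"): cv2.imwrite(f"pics/{c}2.png",bot.camera(c)[:,:,::-1])
E
```

```text
Traceback (most recent call last):
cell.PlanningError: the arm cannot take that pose within its joint ranges
```

```bash
python3 - <<'E'
from h import *
print(np.round(bot.read_joint_positions(),2))
for x in(-105,105):
  n=loc(MAT,MY,x/1000)
  for z in(.13,.26,.01):
    for d in(0,90,180,270):
      q=bot.solve_ik([*n,z],quat(np.radians(d))); print(x,z,d,None if q is None else np.round(q,2))
E
```

```text
[-0.1   0.4  -0.01  1.16 -0.    1.18]
-105 0.13 0 [-0.8   0.34 -0.46  0.77  0.    2.34]
-105 0.13 90 [-0.8   0.34 -0.46  0.77  0.    0.77]
-105 0.13 180 [-0.8   0.34 -0.46  0.77  0.   -0.8 ]
-105 0.13 270 [-0.8   0.34 -0.46  0.77  0.   -2.37]
-105 0.26 0 [-0.8   0.22 -0.26  1.09  0.    2.34]
-105 0.26 90 [-0.8   0.22 -0.26  1.09  0.    0.77]
-105 0.26 180 [-0.8   0.22 -0.26  1.09  0.   -0.8 ]
-105 0.26 270 [-0.8   0.22 -0.26  1.09  0.   -2.37]
-105 0.01 0 [-0.8   0.51 -0.58  0.48  0.    2.34]
-105 0.01 90 [-0.8   0.51 -0.58  0.48  0.    0.77]
-105 0.01 180 [-0.8   0.51 -0.58  0.48  0.   -0.8 ]
-105 0.01 270 [-0.8   0.51 -0.58  0.48  0.   -2.37]
105 0.13 0 [-0.58  0.64  0.06  0.98  0.    2.56]
105 0.13 90 [-0.58  0.64  0.06  0.98  0.    0.99]
105 0.13 180 [-0.58  0.64  0.06  0.98  0.   -0.58]
105 0.13 270 [-0.58  0.64  0.06  0.98  0.   -2.15]
105 0.26 0 [-0.58  0.57  0.27  1.26  0.    2.56]
105 0.26 90 [-0.58  0.57  0.27  1.26  0.    0.99]
105 0.26 180 [-0.58  0.57  0.27  1.26  0.   -0.58]
105 0.26 270 [-0.58  0.57  0.27  1.26  0.   -2.15]
105 0.01 0 [-0.58  0.76 -0.05  0.75  0.    2.56]
105 0.01 90 [-0.58  0.76 -0.05  0.75  0.    0.99]
105 0.01 180 [-0.58  0.76 -0.05  0.75  0.   -0.58]
105 0.01 270 [-0.58  0.76 -0.05  0.75  0.   -2.15]
```

The offset was in millimetres instead of metres. Fixed below.

```bash
python3 - <<'E'
from h import *
n=loc(MAT,MY,-.105)
bot.move_pose([*n,.13],quat(np.pi/2)); stat("over")
bot.move_linear([*n,.025],.12); stat()
print(bot.move_linear([*n,.003],.02,until_force=5)); stat("down")
bot.set_gripper(.8); stat("open")
bot.move_linear([*n,.15],.15)
bot.move_pose([*S,.26],quat(YAW+np.pi/2)); stat("hub")
for c in("scene","top"): cv2.imwrite(f"pics/{c}2.png",bot.camera(c)[:,:,::-1])
E
```

```text
over t20.2 pos [ 0.4    -0.3072  0.1304] F [ 0.8  0.4 -3.1] w 0.611 f 63.0 j6 0.77
 t21.2 pos [ 0.3996 -0.3078  0.0256] F [ 0.1 -0.3 -3.7] w 0.611 f 63.0 j6 0.77
True
down t22.0 pos [ 0.3989 -0.3074  0.0107] F [-0.4 -0.2  5.1] w 0.611 f 63.7 j6 0.77
open t22.3 pos [ 0.3981 -0.3066  0.0099] F [-0.3 -0.4  0.1] w 0.797 f 0.0 j6 0.77
hub t24.8 pos [0.5986 0.0143 0.2594] F [ 0.4 -0.  -0.4] w 0.798 f 0.0 j6 1.50
```

View pics/scene2.png

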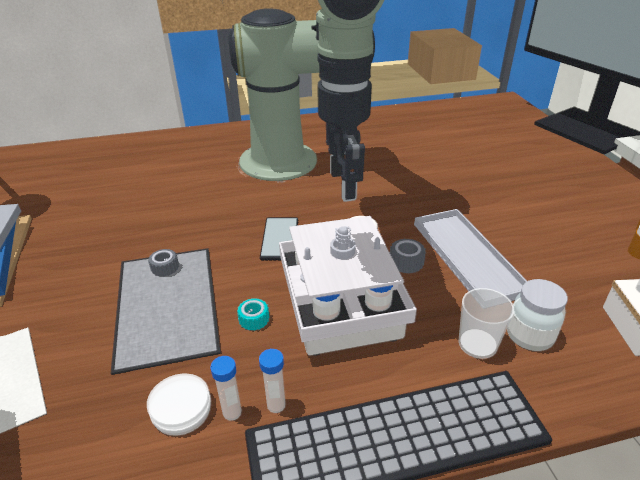

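The nut lies flat on the mat at (163,263), and the plate is still on its pins with the hub clear. Now I grip the hub.

```bash
python3 - <<'E'
from h import *
bot.set_gripper(.7); q=quat(YAW+np.pi/2)
bot.move_linear([*S,.16],.12,q); stat()
hit=bot.move_linear([*S,.137],.03,until_force=4); stat(f"down {hit}")
if hit: bot.move_linear([*S,bot.read_position()[2]+.003],.03)
bot.set_gripper(0,90); stat("grip"); print(bot.read_moment())
E
```

```text
t26.1 pos [0.5996 0.0153 0.1608] F [0.2 0.3 0.4] w 0.703 f 0.0 j6 1.50
down False t27.1 pos [0.5991 0.0153 0.1371] F [ 0.1 -0.2  0.2] w 0.701 f 0.0 j6 1.50
grip t27.4 pos [0.5993 0.0153 0.1378] F [-0.9 -0.2  6.1] w 0.473 f 91.6 j6 1.50
[-0.04062513  0.41780594  0.02079489]
```

```bash
python3 - <<'E'
from h import *
for z in(.142,.15,.166):
    bot.move_linear([*S,z],.03); stat()
bot.move_linear([*S,.215],.06); stat("clear")
for c in("scene","top"): cv2.imwrite(f"pics/{c}3.png",bot.camera(c)[:,:,::-1])
E
```

```text
t27.7 pos [0.5986 0.0153 0.1415] F [-0.6 -0.3 -4.1] w 0.473 f 91.2 j6 1.50
 t28.1 pos [0.5992 0.0153 0.1503] F [-0.3  0.1 -3.8] w 0.473 f 91.2 j6 1.50
 t28.8 pos [0.599  0.0153 0.166 ] F [ 0.3  0.4 -4. ] w 0.475 f 91.2 j6 1.50
clear t29.8 pos [0.5987 0.0153 0.2146] F [ 0.2 -0.8 -4.1] w 0.471 f 91.2 j6 1.50
```

View pics/scene3.png

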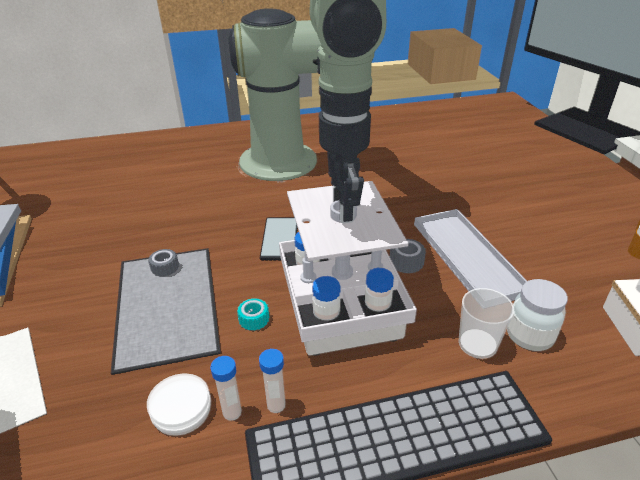

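The plate is level and clear of the stud, and four jars are visible or likely. Now to the mat.

```bash
python3 - <<'E'
from h import *
n=loc(MAT,MY,.037)
bot.move_linear([*S,.23],.06)
bot.move_linear([*n,.23],.15,quat(MY+np.pi/2)); stat("over")
bot.move_linear([*n,.04],.1); stat()
print(bot.move_linear([*n,.005],.02,until_force=5)); stat("down")
bot.set_gripper(.75); stat("open")
bot.move_linear([*n,.16],.15)
bot.move_pose([.35,.15,.3],quat(np.pi)); stat("away")
for c in("scene","top"):
    cv2.imwrite(f"pics/{c}4.png",bot.camera(c)[:,:,::-1])
    for t in("jar1","plate","nut"): print(c,t,[(np.round(d["bbox"],1).tolist(),round(d["confidence"],2)) for d in bot.search_frame(c,t)])
a=cv2.imread("pics/top4.png"); cv2.imwrite("pics/t4z.png",cv2.resize(a[140:370,130:530],None,fx=2,fy=2,interpolation=cv2.INTER_CUBIC))
E
```

```text
over t32.6 pos [ 0.5412 -0.308   0.23  ] F [ 0.1  1.  -4.4] w 0.475 f 91.2 j6 0.94
 t34.6 pos [ 0.5414 -0.3089  0.0406] F [-0.  -0.6 -4.3] w 0.474 f 91.2 j6 0.94
True
down t35.9 pos [ 0.5409 -0.3086  0.0119] F [-0.1 -0.5  5.7] w 0.475 f 92.2 j6 0.94
open t36.3 pos [ 0.5394 -0.3075  0.0101] F [-0.9 -0.1 -0.4] w 0.748 f 0.0 j6 0.94
away t39.3 pos [0.3506 0.1496 0.2998] F [0.9 0.8 0.3] w 0.751 f 0.0 j6 0.21
scene jar1 [([296.6, 276.4, 33.2, 50.2], 0.96), ([294.9, 235.3, 26.4, 30.5], 0.77), ([364.7, 267.9, 29.6, 45.2], 0.58)]
scene plate [([117.6, 274.3, 93.3, 90.0], 0.66)]
scene nut [([236.1, 298.5, 31.4, 30.0], 0.95), ([146.7, 249.1, 32.7, 23.7], 0.9), ([387.9, 238.8, 36.0, 33.7], 0.84)]
top jar1 [([283.5, 176.2, 24.1, 26.8], 0.93), ([337.4, 177.5, 25.9, 28.1], 0.87), ([333.9, 245.2, 19.8, 28.1], 0.75)]
top plate [([436.8, 214.2, 81.3, 95.9], 0.91)]
top nut [([216.2, 261.1, 40.8, 40.2], 0.88), ([462.4, 315.6, 29.3, 26.0], 0.69), ([382.4, 223.2, 32.8, 30.7], 0.59)]
```

View pics/t4z.png

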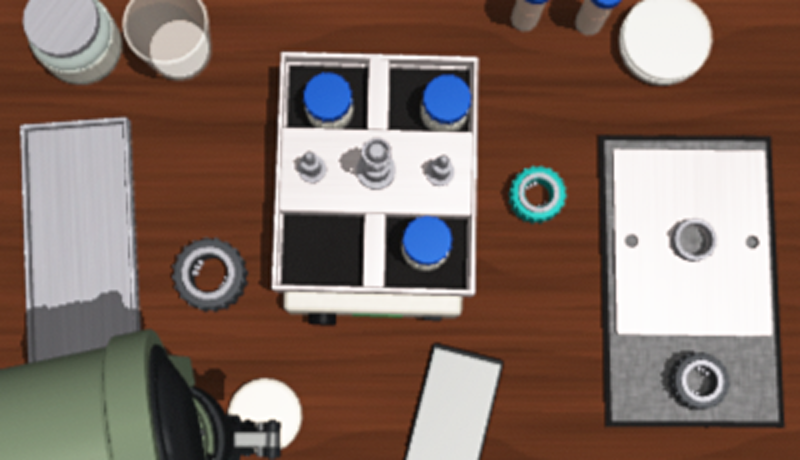

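View pics/scene4.png

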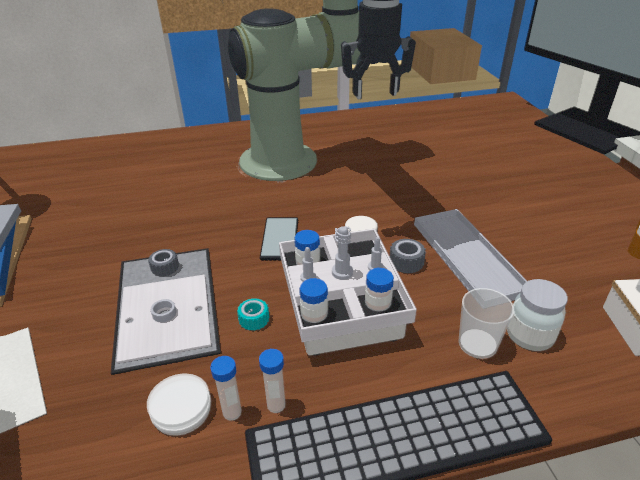

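Nut and plate lie flat side by side on the mat. Three jars remain; the far right one has been knocked outwards (top crop 446,100) and the near-left bay is empty. I locate the caps by colour in both views.

```bash
cat >> h.py <<'E'
def blobs(c):
    im=bot.camera(c); hsv=cv2.cvtColor(im,cv2.COLOR_RGB2HSV)
    m=cv2.inRange(hsv,(100,150,60),(125,255,255)); n,l,st,ce=cv2.connectedComponentsWithStats(m)
    return [ce[i] for i in range(1,n) if 60<st[i,4]<900]
def caps():
    t,s=blobs("top"),blobs("scene"); out=[]
    for a in t:
        for b in s:
            X=tri(a,b); e=max(np.abs(proj("top",X)-a).max(),np.abs(proj("scene",X)-b).max())
            if e<3 and .09<X[2]<.14 and np.all(np.abs(X[:2]-S)<(.12,.1)): out.append((X,onz("top",a,.122),e))
    return out
E
python3 - <<'E'
from h import *
for c in caps(): print(np.round(c[0],4),np.round(c[1],4),round(c[2],2), R.from_euler('z',-YAW).as_matrix()[:2,:2]@(c[1]-S))
E
```

```text
[0.6667 0.0621 0.1189] [0.6657 0.0611] 0.73 [0.06551812 0.04743965]
[ 0.6648 -0.0514  0.1192] [ 0.6639 -0.052 ] 0.75 [ 0.06655366 -0.06573918]
[ 0.5284 -0.0322  0.1195] [ 0.5279 -0.0331] 0.84 [-0.06990277 -0.05014346]
```

```bash
cat >> h.py <<'E'
def pick(xy):
    bot.set_gripper(.72); q=quat(np.pi+YAW)
    bot.move_pose([*xy,.26],q)
    bot.move_linear([*xy,.13],.15)
    hit=bot.move_linear([*xy,.092],.06,until_force=8); stat(f"at jar {hit}")
    if hit: raise SystemExit
    bot.set_gripper(0,45); stat("grip")
    bot.move_linear([*xy,.102],.04); stat("lift")
    bot.move_linear([*xy,.23],.15); stat("up")
def place(lx):
    n=loc(TRAY,TY,lx); q=quat(np.pi+TY)
    bot.move_pose([*n,.17],q); stat("over tray")
    bot.move_linear([*n,.05],.12)
    print(bot.move_linear([*n,.026],.02,until_force=4)); stat("down")
    bot.set_gripper(.75); stat("open")
    bot.move_linear([*n,.19],.15)
E
python3 - <<'E'
from h import *
c=caps(); X=min(c,key=lambda c:c[0][0])[0]; print(X)
pick(X[:2]); place(-.08)
for c in caps(): print(np.round(c[0],4),round(c[2],2))
for c in("scene","top"): cv2.imwrite(f"pics/{c}5.png",bot.camera(c)[:,:,::-1])
E
```

```text
[ 0.5284417  -0.03215691  0.11952534]
at jar False t42.9 pos [ 0.5285 -0.0322  0.092 ] F [-0.6 -0.5 -0.2] w 0.717 f 0.0 j6 -0.18
grip t43.2 pos [ 0.529  -0.0322  0.0926] F [0.2 0.3 4. ] w 0.524 f 46.0 j6 -0.18
lift t43.6 pos [ 0.5286 -0.0322  0.1022] F [ 0.5  0.4 -0.5] w 0.524 f 46.0 j6 -0.18
up t44.6 pos [ 0.5278 -0.032   0.229 ] F [-0.1 -0.2 -0.9] w 0.529 f 46.0 j6 -0.18
over tray t45.9 pos [0.4413 0.3064 0.1701] F [ 0.2  0.7 -0.8] w 0.523 f 46.1 j6 0.39
True
down t47.9 pos [0.4405 0.307  0.0326] F [-0.8  0.4  4.2] w 0.521 f 46.4 j6 0.39
open t48.2 pos [0.4396 0.3066 0.0317] F [-0.6  0.   0.6] w 0.753 f 0.0 j6 0.39
[0.6667 0.062  0.1189] 0.72
[ 0.6649 -0.0514  0.1192] 0.75
```

View pics/scene5.png

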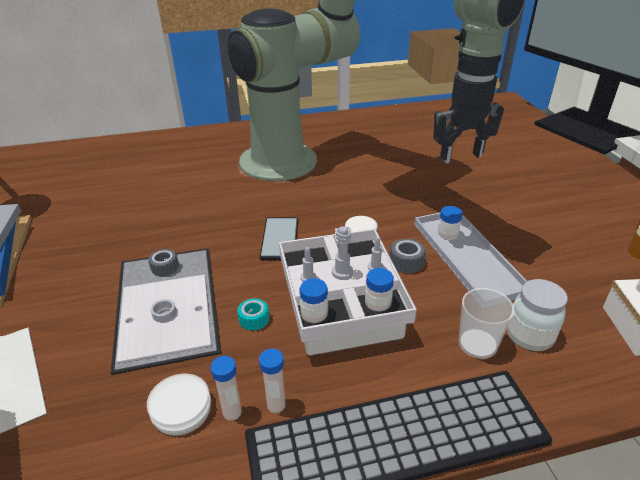

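Jar one stands in the tray at (450,222). The next carries pass near the stud, so I raise the carry height.

```bash
sed -i 's/\[\*xy,.23\]/[*xy,.27]/; s/\[\*n,.17\]/[*n,.26]/; s/\[\*n,.05\],.12/[*n,.05],.18/' h.py
python3 - <<'E'
from h import *
for lx in(-.005,.07):
    c=caps(); X=min(c,key=lambda c:c[0][1])[0]; print(X)
    pick(X[:2]); place(lx)
bot.move_pose([.35,.1,.33],quat(np.pi)); print(len(caps())); stat()
for c in("scene","top"): cv2.imwrite(f"pics/{c}6.png",bot.camera(c)[:,:,::-1])
for a in blobs("top"): print(a, onz("top",a,.06))
E
```

```text
[ 0.66478481 -0.05136726  0.11923018]
at jar False t53.3 pos [ 0.6649 -0.0514  0.092 ] F [-0.1  0.2  0.4] w 0.721 f 0.0 j6 -0.16
grip t53.6 pos [ 0.6654 -0.0514  0.0927] F [0.2 0.2 3. ] w 0.527 f 46.1 j6 -0.16
lift t54.0 pos [ 0.665  -0.0514  0.1023] F [ 0.1 -0.1 -0.9] w 0.530 f 46.0 j6 -0.16
up t55.3 pos [ 0.6642 -0.0513  0.2688] F [ 0.5 -0.6 -1.5] w 0.526 f 46.0 j6 -0.16
over tray t56.8 pos [0.5162 0.3125 0.26  ] F [ 0.5  0.  -0.9] w 0.530 f 46.0 j6 0.34
True
down t58.9 pos [0.5152 0.3133 0.0327] F [-0.7 -0.   4.9] w 0.524 f 46.3 j6 0.34
open t59.2 pos [0.5143 0.3129 0.0318] F [ 0.4 -0.1  0.1] w 0.754 f 0.0 j6 0.34
[0.66674106 0.06201715 0.11891072]
at jar False t63.7 pos [0.6669 0.062  0.0921] F [ 0.5 -0.3  0. ] w 0.720 f 0.0 j6 0.01
grip t64.0 pos [0.6674 0.0621 0.0928] F [0.7 0.2 2.6] w 0.524 f 46.2 j6 0.01
lift t64.4 pos [0.6667 0.062  0.1022] F [-0.6  0.3 -1. ] w 0.524 f 46.4 j6 0.01
up t65.7 pos [0.6661 0.062  0.2688] F [ 0.7 -0.1 -1.4] w 0.525 f 46.4 j6 0.01
over tray t66.7 pos [0.5908 0.3185 0.2599] F [-0.6 -1.2 -1.8] w 0.526 f 46.4 j6 0.30
True
down t68.9 pos [0.59   0.3196 0.0327] F [-0.2 -0.7  4.5] w 0.527 f 47.0 j6 0.30
open t69.2 pos [0.5888 0.3191 0.0314] F [-0.8 -0.2  0.2] w 0.749 f 0.0 j6 0.30
0
 t71.8 pos [0.3507 0.1003 0.3296] F [-1.  -1.1 -0.1] w 0.750 f 0.0 j6 0.07
[ 4.65027322 99.54098361] [0.86588111 0.65610744]
[ 31.32517483 104.92307692] [0.85442456 0.6007165 ]
[398.28205128 131.65201465] [ 0.79891681 -0.14916109]
[433.23371648 134.20689655] [ 0.79363884 -0.22020446]
[ 52.82269504 140.09574468] [0.77965918 0.55170741]
[164.48275862 233.53694581] [0.58767401 0.31792453]
[166.16262136 270.76699029] [0.51356586 0.31167644]
[167.60471976 306.78171091] [0.44320352 0.30609925]
[636.85534591 336.05031447] [ 0.38766912 -0.60267231]
```

View pics/scene6.png

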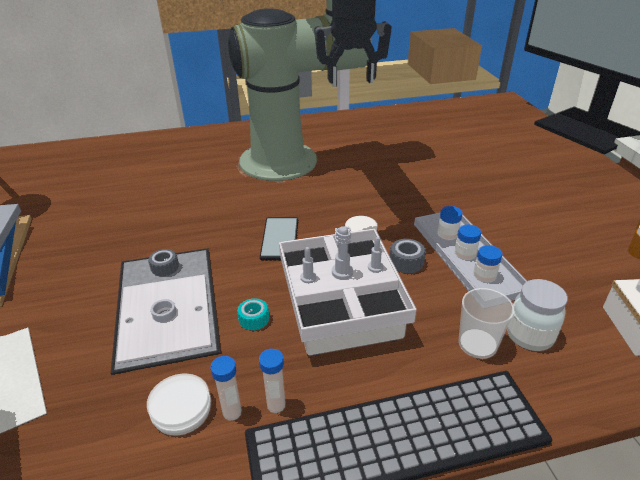

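View pics/top6.png

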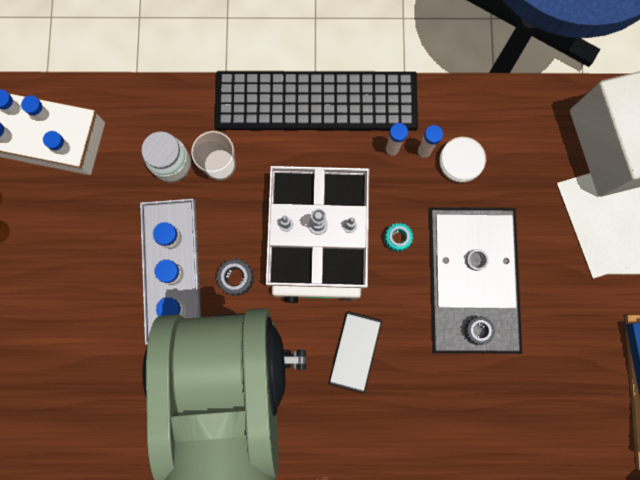

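All four bays are empty. The three jars stand in the tray (scene 450,222; 468,242; 488,264), nut and plate lie flat on the mat, and the bystanders are where they were.

```bash
python3 -c "
from cell import bot
print(bot.close_job())"
```

```text
the job is handed in; nothing more can be done
None
```

The job is handed in at about 72 s on the robot's clock: the nut and plate lie flat side by side on the mat, and all three jars present stand upright in the tray; the final pictures showed nothing else moved.

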